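# Put the cabinetmaker's bench tools back in their shaped trays

### The arm

A 7-joint arm with a two-finger parallel gripper is mounted at the origin on the work surface. World frame = base frame: x ahead of the robot, y to its left, z up, the work surface at z = 0. Lengths are in m, angles in rad, forces in N, time in s.
With the tool pointing down it reaches from about 0.425 to 0.95 m from the base axis. Payload 16.7 kg.
Tool frame: the origin (TCP) lies midway between the tips of the shut fingers; the grasp point (between the pads) lies 19 mm behind it; z points along the fingers, y is the line along which they close (so a half turn about z gives the same grasp; the last joint's range is limited). The gripper opens to 94 mm and grips with 3 to 60 N. Pads are 16 mm wide; open, the fingers measure 119 mm over their backs; the gripper's body (75 mm by 177 mm) begins 78 mm behind the grasp point.
Start: joints at [1.192, 0.426, 0.074, 1.606, -0.034, 1.111, -0.067], TCP at [0.154, -0.657, 0.205] pointing down, gripper open.
Joint ranges: [-2.85, 2.85], [-0.5, 2.14], [-1.23, 1.37], [0.21, 2.46], [-1.02, 4.16], [0.16, 2.05], [-2.73, 2.73]. Speed limits (rad/s): [1.89, 1.89, 2.39, 2.39, 3.01, 3.01, 3.01].

### API

Orientations are given as a unit quaternion [w, x, y, z].
In Python, from bench import env gives the robot as it stands. The module is installed in compiled form; this text tells all that it offers. Calls block until the motion is done:
- env.move_ptp(position, orientation): joint-space move of the TCP to a pose.
- env.move_l(position, rot=None, velocity=0.15, stop_force=None): straight line of the TCP; rot=None keeps the orientation; velocity is the mean speed in m/s. With stop_force (N) it stops when the force on the tool has changed by that much, and returns True; else False.
- env.movej(angles): joint-space move.
- env.move_gripper(opening, squeeze=None): finger opening in m; squeeze is the grip in N (None keeps the last); returns when the fingers have stopped.
- env.sleep(seconds).
- env.solve_ik(position, orientation): joint angles nearest the present ones, or None.
- env.state(): the state.
- env.read_camera(name): name is "scene" or "side" or "wrist"; returns a dict with "image" (480x640x3 uint8, red, green, blue), "fx", "fy", "cx", "cy" (pixels), "extrinsics" (4x4, takes a point from camera to world coordinates); the wrist camera has in their place "mount" (4x4, takes a point from camera to tool coordinates, whose origin is the TCP and whose axes are the flange's). Camera axes: x right, y down, z forward; pixel columns grow to the right and rows downward; lengths in m; the calibration is good to about 2 mm. A picture is of the moment at which its call begins: read the wrist's pose just before it. There is no depth.
A pose or a line that the arm cannot do raises env.IKError and nothing moves.
- env.close_job(): hands the job in; it is judged then, once.
The state is a dict: "time": time; "joints": joint angles; "qvel": joint speeds; "joint_efforts": joint torques, N m; "position": TCP position; "tool_rot": TCP orientation; "force": force on the tool from outside, world axes, zero at the start; "torque": the same for the moment, N m; "gripper_width": finger opening in m; "finger_force": force on a finger pad.
Only numpy, scipy, OpenCV 4.12 (cv2) and the standard library are available. Lean on these libraries where they do the work, as an engineer would, in place of code of your own. Each camera call takes 0.05 s, during which the arm holds its last target. There are 200 camera calls.

### The job

Put each of the four loose bench tools away in the plywood tray whose recess has its shape: the block plane, the sanding block, the tape measure and the round wax tin, each upright and fully down in its own recess. Set them down, do not drop or throw them, and leave the small glue jar standing where it is.

Things in the scene. Friction and masses are not known exactly. Their poses are not given: they have to be found in the camera images.
- plane: Small block plane, steel with a dark body and a brass knob on top, resting on its sole. Sole 130 x 48 mm; straight parallel sides 48 mm apart, up to 34 mm above the underside; lever cap and knob up to 51 mm. Grip it across its 48 mm width. Origin: centre of the underside; x along the length (knob towards +x), y across, z up. 0.3 to 0.65 kg.
- sander: Cork sanding block with reddish abrasive paper on its underside and lower sides, 100 x 60 x 40 mm (length, width, height). Grip it across its 60 mm width. Origin: centre of the underside; x along the length, y across, z up. 0.1 to 0.2 kg.
- tape: Tape measure with a grey and black case, standing on its edge: 72 mm long (a 3 mm steel hook tab at the +x end besides), 34 mm thick, 62 mm high with a rounded top; flat sides. Grip it across its 34 mm thickness. Origin: centre of the underside; x along the length, y across the thickness, z up. 0.2 to 0.4 kg.
- tin: Round steel tin of wax with a lid, 60 mm in diameter, 45 mm tall, standing upright. Origin: centre of the underside; z up. 0.15 to 0.31 kg.
- plane_tray: Plywood tray fixed to the bench, 170 x 88 x 11 mm, with a rectangular recess 142 x 60 mm, 8 mm deep, with a grey felt floor: the place for the block plane. Origin: centre of the underside, below the recess centre; x along the recess's length, y across, z up. Recess floor 3 mm and rim 11 mm above the bench. Either way round will do for the plane.
- sander_tray: Plywood tray fixed to the bench, 140 x 100 x 11 mm, with a rectangular recess 112 x 72 mm, 8 mm deep, with a grey felt floor: the place for the sanding block. Origin: centre of the underside, below the recess centre; x along the recess's length, y across, z up. Floor 3 mm and rim 11 mm above the bench. Either way round will do.
- tape_tray: Plywood tray fixed to the bench, 112 x 74 x 11 mm, with a rectangular recess 84 x 46 mm, 8 mm deep, with a grey felt floor: the place for the tape measure, standing on its edge as it stands at the start. Origin: centre of the underside, below the recess centre; x along the recess's length, y across, z up. Floor 3 mm and rim 11 mm above the bench. Either way round will do.
- tin_tray: Plywood tray fixed to the bench, 104 x 104 x 11 mm, with a round recess 72 mm in diameter, 8 mm deep, with a grey felt floor: the place for the wax tin. Origin: centre of the underside, below the recess centre; z up. Floor 3 mm and rim 11 mm above the bench.
- glue_jar: Small closed glue jar with a white cap, 42 mm in diameter and 55 mm tall, standing loose between the tools: a bystander. Origin: centre of the underside; z up. The other bystanders among the tools (a pencil, a small offcut) are under 20 mm high.
Mind the look-alikes: they are no part of the job. What is shaped like the tape_tray but yellow is not meant.

How it is judged:
At the end, for the whole second after the job is handed in: Each tool rests on the floor of its own recess: upright within 0.12 rad, centre within 12 mm of the recess centre, underside under 7 mm above the tray's underside, long tools along it within 0.25 rad (either way round); all at rest. Glue jar upright, within 30 mm of its start (horizontal distance between plane and plane_tray below 0.012 m and z of plane in the frame of plane_tray below 0.007 m and angle between each of plane, sander, tape, tin's own z axis and vertical below 0.12 rad and linear speed of each of plane, sander, tape, tin below 0.02 m/s and angular speed of each of plane, sander, tape, tin below 0.2 rad/s and angle between the x axis of plane and the x axis of plane_tray, either way round below 0.25 rad and horizontal distance between sander and sander_tray below 0.012 m and z of sander in the frame of sander_tray below 0.007 m and angle between the x axis of sander and the x axis of sander_tray, either way round below 0.25 rad and horizontal distance between tape and tape_tray below 0.012 m and z of tape in the frame of tape_tray below 0.007 m and angle between the x axis of tape and the x axis of tape_tray, either way round below 0.25 rad and horizontal distance between tin and tin_tray below 0.012 m and z of tin in the frame of tin_tray below 0.007 m and angle between glue_jar's own z axis and vertical below 0.3 rad and distance of glue_jar from where it was at the start of the episode below 0.03 m); the robot touches nothing.
It fails at once if a tool is dropped or thrown (it moves faster than 0.75 m/s, as after a fall of about 30 mm, with no finger on it) ((contact force between the fingers and plane below 0.02 N and linear speed of plane above 0.75 m/s) or (contact force between the fingers and sander below 0.02 N and linear speed of sander above 0.75 m/s) or (contact force between the fingers and tape below 0.02 N and linear speed of tape above 0.75 m/s) or (contact force between the fingers and tin below 0.02 N and linear speed of tin above 0.75 m/s)).
It fails at once if the glue jar is knocked over or shoved more than 30 mm (angle between glue_jar's own z axis and vertical above 0.3 rad or distance of glue_jar from where it was at the start of the episode above 0.03 m).
It also fails if it takes over 112 s, if anything falls off the work surface, if the arm or the gripper's body presses on something with over 40 N, if the wrist force passes 120 N, or if a joint passes its speed limit or range.

## Working session

There is one attempt and no reset: what is moved stays moved. The work goes in short steps, each a Python script; the robot and the scene stay as the last script left them, time stands still between calls to the robot, and variables do not carry over. Pictures are saved under pics/ and viewed, at most 14 in all, crops included, and the job is handed in when it is done.

```bash
mkdir -p pics
python3 - <<'E'
from bench import env
import cv2,numpy as np
for n in ("scene","side"):
    c=env.read_camera(n); cv2.imwrite(f"pics/{n}0.png",c["image"][:,:,::-1])
    print(n,c["fx"],c["fy"],c["cx"],c["cy"]); print(np.round(c["extrinsics"],4).tolist())
s=env.state(); print(s)
print(env.read_camera("wrist")["mount"])
E
```

```text
scene 560.8310103877442 560.8310103877442 316.1708267403721 236.48399321245168
[[0.3124, 0.5214, -0.7941, 1.4235], [0.9499, -0.1696, 0.2624, -0.3044], [0.0021, -0.8363, -0.5483, 0.6802], [0.0, 0.0, 0.0, 1.0]]
side 436.5500442520011 436.5500442520011 315.57624506947445 231.5038806031664
[[-0.972, -0.1078, 0.209, 0.3164], [-0.2346, 0.5044, -0.831, 0.7388], [-0.0158, -0.8567, -0.5155, 0.5035], [0.0, 0.0, 0.0, 1.0]]
{'time': 0.1, 'joints': array([ 1.1915181 ,  0.4266587 ,  0.07384793,  1.60656101, -0.03408257,
        1.11078981, -0.06708355]), 'qvel': array([-0.00026636, -0.00025812, -0.00019115, -0.001712  ,  0.00069656,
        0.00017932, -0.00037492]), 'joint_efforts': array([ 6.51712835e-03, -9.37469316e+01,  3.67659844e+00, -4.55044556e+01,
       -4.85230156e-02,  1.68971554e-02,  1.29842228e-04]), 'position': array([ 0.15361636, -0.65687214,  0.20484472]), 'tool_rot': array([-5.67838102e-04,  9.93407528e-01,  1.14634847e-01, -1.12924830e-04]), 'force': array([ 0.43692345, -0.31174358,  0.64743987]), 'torque': array([0.02572995, 0.02662041, 0.0294429 ]), 'finger_force': 0.0, 'gripper_width': 0.09439795234580356}
[[ 6.59830488e-04 -9.70461989e-01 -2.41253170e-01  7.00133558e-02]
 [ 9.99999720e-01  7.25763067e-04 -1.84433502e-04 -7.53930593e-04]
 [ 3.54078344e-04 -2.41252981e-01  9.70462196e-01 -1.79369261e-01]
 [ 0.00000000e+00  0.00000000e+00  0.00000000e+00  1.00000000e+00]]
```

View pics/scene0.png

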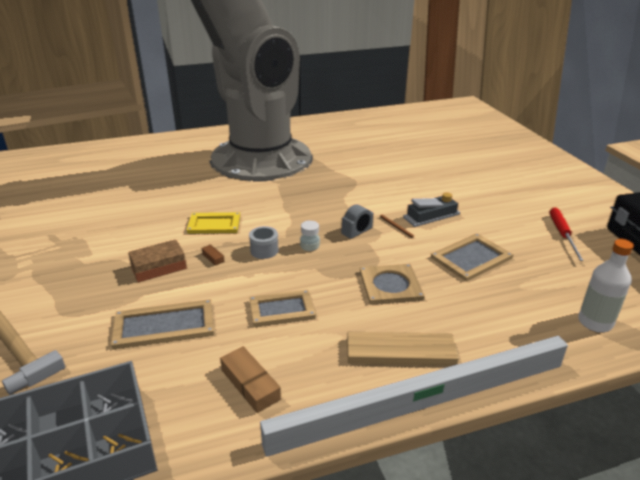

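View pics/side0.png

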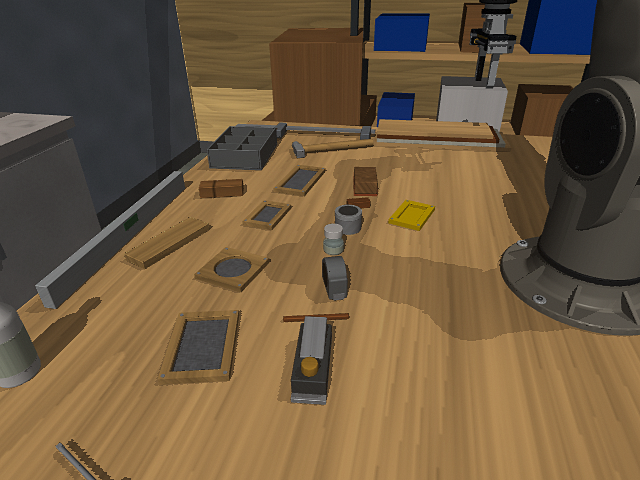

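The scene camera shows the plane tray (165,322), tape tray (282,307), tin tray (392,283) and sander tray (472,256). The tools are the sander (158,262), tin (263,243), tape (357,222) and plane (432,209), with the jar at (310,237). I'll take rough positions from these and then look from above with the wrist camera.

```bash
cat > h.py <<'E'
from bench import env
import cv2,numpy as np
from scipy.spatial.transform import Rotation as R
def down(yaw):  # tool x along yaw, z down
    q=(R.from_euler('z',yaw)*R.from_euler('x',np.pi)).as_quat(); return np.array([q[3],q[0],q[1],q[2]])
def T_tool():
    s=env.state(); q=s["tool_rot"]; T=np.eye(4); T[:3,:3]=R.from_quat([q[1],q[2],q[3],q[0]]).as_matrix(); T[:3,3]=s["position"]; return T
def ray(K,E,uv,z):
    d=E[:3,:3]@np.array([(uv[0]-K[2])/K[0],(uv[1]-K[3])/K[1],1]); o=E[:3,3]; return (o+d*(z-o[2])/d[2])[:2]
def snap(name,T=None):
    T=T_tool(); c=env.read_camera("wrist"); K=(c["fx"],c["fy"],c["cx"],c["cy"]); E=T@c["mount"]
    cv2.imwrite(f"pics/{name}.png",c["image"][:,:,::-1]); np.savez(f"pics/{name}.npz",K=K,E=E); return K,E
E
python3 - <<'E'
from h import *
c=env.read_camera("scene");K=(c["fx"],c["fy"],c["cx"],c["cy"])
P={}
for n,uv,z in [("ptray",(165,322),.003),("ttray",(282,307),.003),("tintray",(392,283),.003),("stray",(472,256),.003),("sander",(158,253),.04),("tin",(263,233),.045),("tape",(357,222),.03),("plane",(432,209),.02),("jar",(310,227),.055),("yellow",(214,222),.01)]:
    P[n]=ray(K,c["extrinsics"],uv,z); print(n,P[n].round(3))
w=env.read_camera("wrist"); print({k:w[k] for k in("fx","fy","cx","cy")})
for p in [(.55,-.2),(.6,0),(.55,.2)]:
  for y in (0,np.pi/2,-np.pi/2,np.pi):
    for z in (.3,.4,.45,.5): 
      q=env.solve_ik(np.array([*p,z]),down(y)); print(p,round(y,2),z,None if q is None else np.round(q,2))
E
```

```text
ptray [ 0.624 -0.324]
ttray [ 0.649 -0.115]
tintray [0.646 0.109]
stray [0.614 0.307]
sander [ 0.456 -0.316]
tin [ 0.457 -0.102]
tape [0.454 0.11 ]
plane [0.44  0.304]
jar [ 0.48  -0.006]
yellow [ 0.324 -0.185]
{'fx': 432.22310126032147, 'fy': 432.22310126032147, 'cx': 321.96852261837114, 'cy': 246.2729239940049}
(0.55, -0.2) 0 0.3 [ 0.44  0.22 -0.25  1.68  0.06  1.25 -1.38]
(0.55, -0.2) 0 0.4 [ 0.46  0.18 -0.26  1.52  0.05  1.44 -1.37]
(0.55, -0.2) 0 0.45 [ 0.46  0.17 -0.27  1.43  0.05  1.54 -1.37]
(0.55, -0.2) 0 0.5 [ 0.47  0.18 -0.28  1.33  0.05  1.65 -1.38]
(0.55, -0.2) 1.57 0.3 [ 0.62  0.24 -0.46  1.67  0.11  1.26  0.14]
(0.55, -0.2) 1.57 0.4 [ 0.61  0.2  -0.45  1.51  0.09  1.45  0.16]
(0.55, -0.2) 1.57 0.45 [ 0.61  0.19 -0.45  1.42  0.08  1.55  0.17]
(0.55, -0.2) 1.57 0.5 [ 0.6   0.19 -0.45  1.32  0.08  1.65  0.17]
(0.55, -0.2) -1.57 0.3 [-0.67  0.41  1.23  1.74 -0.4   1.28 -2.49]
(0.55, -0.2) -1.57 0.4 [-0.69  0.31  1.23  1.58 -0.3   1.46 -2.59]
(0.55, -0.2) -1.57 0.45 [-0.68  0.29  1.22  1.49 -0.27  1.55 -2.61]
(0.55, -0.2) -1.57 0.5 [-0.66  0.29  1.22  1.38 -0.27  1.65 -2.62
[... 1473 characters left out ...]
[ 0.4   0.33 -1.12  1.49  0.3   1.51 -0.72]
(0.55, 0.2) 1.57 0.45 [ 0.41  0.33 -1.15  1.39  0.3   1.61 -0.71]
(0.55, 0.2) 1.57 0.5 [ 0.39  0.33 -1.17  1.29  0.31  1.71 -0.71]
(0.55, 0.2) -1.57 0.3 [ 0.34  0.36 -1.03  1.65  0.32  1.31  2.41]
(0.55, 0.2) -1.57 0.4 [ 0.35  0.3  -1.03  1.49  0.26  1.49  2.46]
(0.55, 0.2) -1.57 0.45 [ 0.34  0.29 -1.03  1.4   0.25  1.59  2.47]
(0.55, 0.2) -1.57 0.5 [ 0.32  0.29 -1.03  1.29  0.25  1.69  2.47]
(0.55, 0.2) 3.14 0.3 [ 0.39  0.39 -1.11  1.65  0.36  1.33  0.8 ]
(0.55, 0.2) 3.14 0.4 [ 0.4   0.33 -1.12  1.49  0.3   1.51  0.85]
(0.55, 0.2) 3.14 0.45 [ 0.39  0.32 -1.12  1.4   0.29  1.6   0.87]
(0.55, 0.2) 3.14 0.5 [ 0.37  0.32 -1.13  1.29  0.29  1.7   0.87]
```

Run:
```python
from h import *
env.move_ptp([.5,-.2,.3],down(np.pi)); env.sleep(.3); snap("wA")
env.move_ptp([.5,.2,.3],down(np.pi)); env.sleep(.3); snap("wB")
s=env.state(); print(s["time"],s["position"],s["joints"].round(2))
```

```text
4.525 [0.50015011 0.19960884 0.29996438] [ 0.37  0.25 -1.01  1.75  0.23  1.27  0.87]
```

View pics/wA.png

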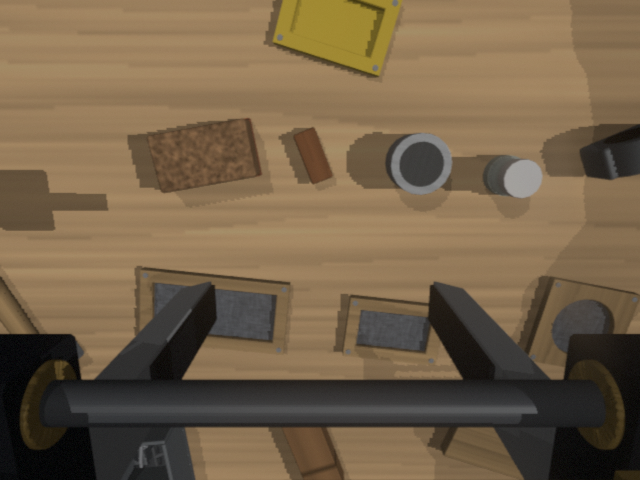

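View pics/wB.png

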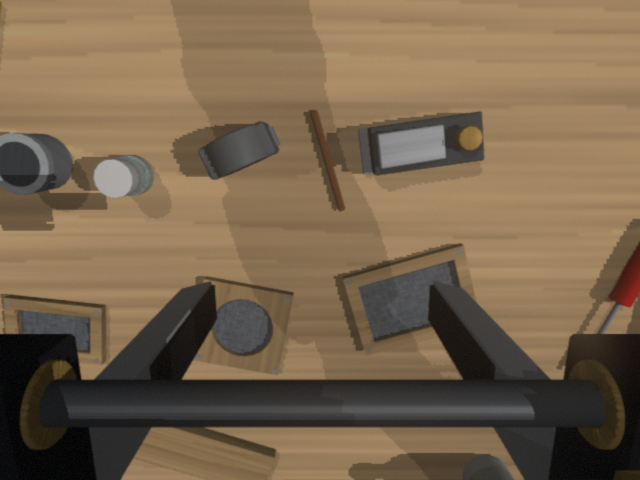

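Run:
```python
import cv2
for n,x0,x1,y0,y1 in [("wA",125,465,110,365),("wB",180,500,100,380)]:
    im=cv2.imread(f"pics/{n}.png")[y0:y1,x0:x1]
    im=cv2.convertScaleAbs(cv2.resize(im,None,fx=2,fy=2,interpolation=cv2.INTER_CUBIC),alpha=1.5,beta=20); cv2.imwrite(f"pics/{n}c.png",im)
```

```text
(no output)
```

View pics/wAc.png

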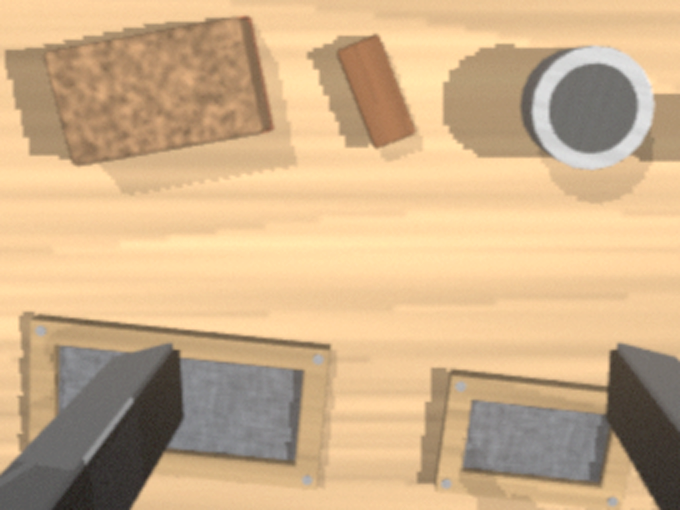

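View pics/wBc.png

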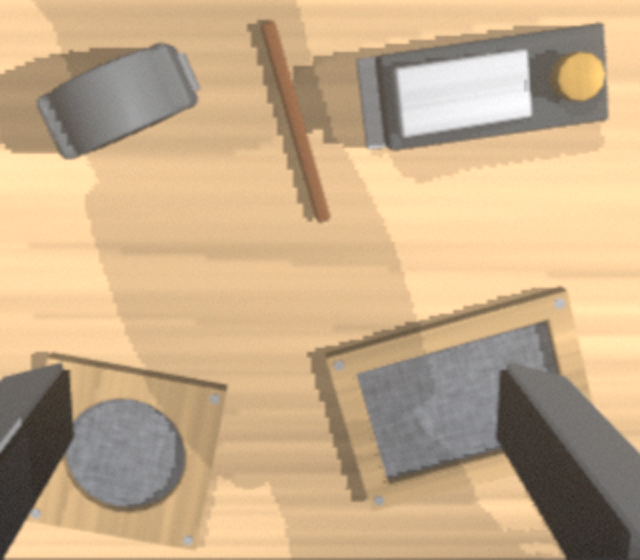

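Wrist views: A shows the sander, tin and jar, with the plane and tape trays clear of the fingers. B shows the tape (hook at the right end), the plane (knob on the right), the tin tray and the sander tray. I'll fit poses to the corner pixels, using the known shapes, then take a nadir close-up of the tape.

```bash
cat > fit.py <<'E'
from h import *
from scipy.optimize import least_squares
import json
def fit(img,off,pts,yaw0=np.pi/2,scale=2):
    d=np.load(f"pics/{img}.npz"); K,E=d["K"],d["E"]; Ei=np.linalg.inv(E)
    M=np.array([p[0] for p in pts],float); uv=np.array([p[1] for p in pts],float)/scale+off
    c0=ray(K,E,uv.mean(0),M[:,2].mean())
    def f(p):
        W=np.c_[R.from_euler('z',p[2]).apply(M)+[p[0],p[1],0],np.ones(len(M))]
        C=(Ei@W.T).T; return (np.c_[K[0]*C[:,0]/C[:,2]+K[2],K[1]*C[:,1]/C[:,2]+K[3]]-uv).ravel()
    r=least_squares(f,[*c0,yaw0]); return r.x,np.round(r.fun.reshape(-1,2),1)
E
cat > run.py <<'E'
from fit import *
A=np.array([125,110]);B=np.array([180,100])
t=.011
obj={"plane_tray":("wA",A,[((-.085,.044,t),(33,321)),((.085,.044,t),(330,349)),((.085,-.044,t),(320,488)),((-.071,.03,t),(56,345)),((.071,.03,t),(304,369)),((.071,-.03,t),(296,465))]),
"tape_tray":("wA",A,[((-.056,.037,t),(451,375)),((-.056,-.037,t),(437,490)),((-.042,.023,t),(471,401)),((-.042,-.023,t),(462,472)),((.042,.023,t),(609,415)),((.042,-.023,t),(602,487))]),
"sander":("wA",A,[((-.05,.03,.04),(44,53)),((-.05,-.03,.04),(77,164)),((.05,.03,.04),(240,18)),((.05,-.03,.04),(262,132))]),
"tape":("wB",B,[((-.036,.017,.045),(40,100)),((-.036,-.017,.045),(72,157)),((.036,.017,.045),(165,45)),((.036,-.017,.045),(195,103))]),
"plane":("wB",B,[((-.065,.024,.004),(358,60)),((-.065,-.024,.004),(370,149)),((.065,.024,.034),(604,24)),((.065,-.024,.034),(607,119))]),
"tin_tray":("wB",B,[((-.052,.052,t),(47,357)),((.052,.052,t),(227,388)),((.052,-.052,t),(195,547)),((0,0,t),(125.5,454.5))]),
"sander_tray":("wB",B,[((-.07,.05,t),(328,356)),((.07,.05,t),(564,291)),((-.07,-.05,t),(364,505)),((-.056,.036,t),(359,375)),((.056,.036,t),(547,322)),((-.056,-.036,t),(388,482))])}
P={}
for n,a in obj.items():
    p,r=fit(*a); P[n]=p.tolist(); print(n,p.round(4),r.tolist())
for n,img,uv,z in [("tin","wA",(125+592/2,110+107/2),.045),("jar","wA",(522,178),.055),("jarB","wB",(115,178),.055)]:
    d=np.load(f"pics/{img}.npz"); p=ray(d["K"],d["E"],uv,z); P[n]=[*p,np.pi/2]; print(n,p.round(4))
json.dump(P,open("P.json","w"))
E
python3 run.py
python3 - <<'E'
from h import *; import json
P=json.load(open("P.json"));x,y,a=P["tape"]
# camera nadir over tape, tool yaw pi: camera at tcp.x-.07
env.move_ptp([x+.045,y,.2],down(np.pi)); env.sleep(.3); snap("wT")
im=cv2.imread("pics/wT.png"); d=np.load("pics/wT.npz")
cv2.imwrite("pics/wTc.png",cv2.convertScaleAbs(cv2.resize(im[60:300,200:460],None,fx=2.4,fy=2.4,interpolation=cv2.INTER_CUBIC),alpha=1.5,beta=20))
print(d["E"][:3,3],env.state()["time"])
E
```

```text
plane_tray [ 0.627  -0.3242  1.4708] [[-0.7, -0.4], [0.5, -0.2], [-0.6, 0.1], [0.1, 0.5], [0.3, 0.2], [0.5, -0.2]]
tape_tray [ 0.6506 -0.1152  1.4646] [[-0.5, 0.2], [-1.1, 0.8], [-0.0, -0.3], [-0.5, 0.2], [2.5, -0.2], [-0.4, -0.5]]
sander [ 0.4476 -0.3179  1.7424] [[-1.0, -1.8], [-1.6, 2.8], [0.5, -2.4], [2.1, 1.8]]
tape [0.4423 0.1188 1.9808] [[-1.8, -0.3], [-2.1, 3.2], [2.0, -3.3], [1.9, 0.8]]
plane [0.4368 0.3019 1.7091] [[-5.3, 0.4], [-6.0, 1.0], [4.9, -1.1], [5.6, 0.6]]
tin_tray [0.645  0.1067 1.3791] [[-0.1, -0.7], [-0.0, 0.2], [0.9, 0.6], [-0.7, 0.1]]
sander_tray [0.6135 0.3048 1.8406] [[-1.3, -0.4], [1.9, 0.3], [2.1, 2.2], [-1.9, -1.7], [0.5, -0.4], [-1.3, 0.4]]
tin [ 0.4541 -0.1013]
jar [ 0.4674 -0.0045]
jarB [ 0.4677 -0.001 ]
[0.41753118 0.12021591 0.37986887] 5.4583
```

View pics/wTc.png

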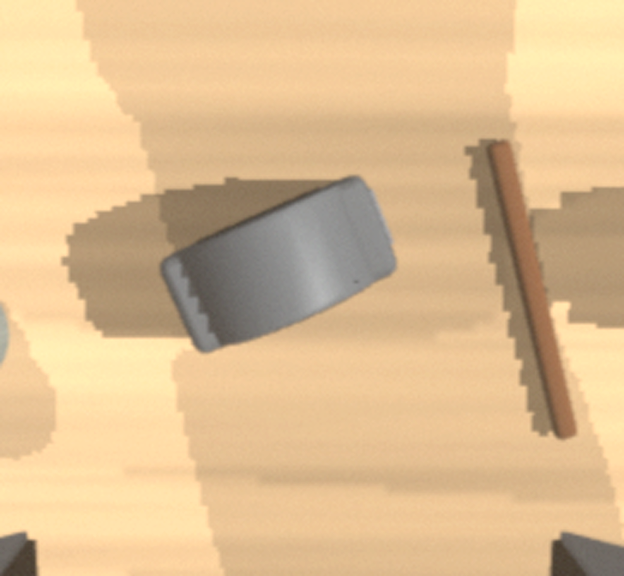

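The close-up shows the tape with its left end at crop (163,268)-(205,352) and its right end at (357,178)-(396,265). I'll refine the tape pose and then place the tin first.

```bash
cat > pp.py <<'E'
from fit import *
P=json.load(open("P.json"))
def pp(name,tray,h,sq,width,dx=0.,dz=0):
    x,y,a=P[name]; q=down(a)
    env.move_gripper(.094); env.move_ptp([x,y,.13],q); env.move_l([x,y,h+.03],velocity=.2)
    hit=env.move_l([x,y,h],velocity=.06,stop_force=10); 
    if hit: print("contact on descent",env.state()["position"]); return
    env.move_gripper(width-.01 if width>.02 else 0,sq); s=env.state(); print(name,"grip",s["gripper_width"],s["finger_force"])
    env.move_l([x,y,h+.07],velocity=.12); s=env.state(); print("lifted",s["gripper_width"],s["finger_force"])
    if s["gripper_width"]<width-.006: print("missed"); return
    x,y,a=P[tray]; q=down(a); x,y=np.array([x,y])+dx*np.array([np.cos(a),np.sin(a)])
    env.move_ptp([x,y,.12],q); env.sleep(.2); env.move_l([x,y,h+.018],velocity=.12)
    hit=env.move_l([x,y,h+.0015],velocity=.03,stop_force=8); s=env.state()
    print("placed hit",hit,"underside",s["position"][2]-h)
    if s["position"][2]-h>.006: print("caught on rim; holding"); return
    env.move_gripper(width+.018); env.move_l([x,y,.13],velocity=.2); print("t",env.state()["time"])
E
python3 - <<'E'
from pp import *
p,r=fit("wT",np.array([200,60]),[((-.036,.017,.03),(163,268)),((-.036,-.017,.03),(205,352)),((.036,.017,.03),(357,178)),((.036,-.017,.03),(396,265))],scale=2.4,yaw0=1.98)
print(p,r.tolist()); P["tape"]=p.tolist(); P["plane"][1]+=.0023; json.dump(P,open("P.json","w"))
P["tin"][2]=P["tin_tray"][2]=np.pi/2
pp("tin","tin_tray",.015,25,.060)
E
```

```text
[0.44338559 0.11610428 2.00128477] [[-1.3, -1.1], [-0.3, 2.3], [0.4, -2.3], [1.2, 1.4]]
tin grip 0.059705679694112355 25.00047504901886
lifted 0.059589051613035904 24.999469220638275
placed hit True underside 0.002596344847725005
t 13.1833
```

```bash
python3 - <<'E'
from pp import *
pp("sander","sander_tray",.016,25,.060)
E
python3 - <<'E'
from pp import *
pp("tape","tape_tray",.02,35,.034,dx=-.0015)
snap("wC")
E
```

```text
sander grip 0.05772852747510427 25.000334680080414
lifted 0.05808009999876333 24.999607801437378
placed hit True underside 0.0026502139464503853
t 23.0833
tape grip 0.033869424351105105 34.88601744174957
lifted 0.03433571828042865 34.88818556070328
placed hit True underside 0.0027235104795376545
t 31.375
```

View pics/wC.png

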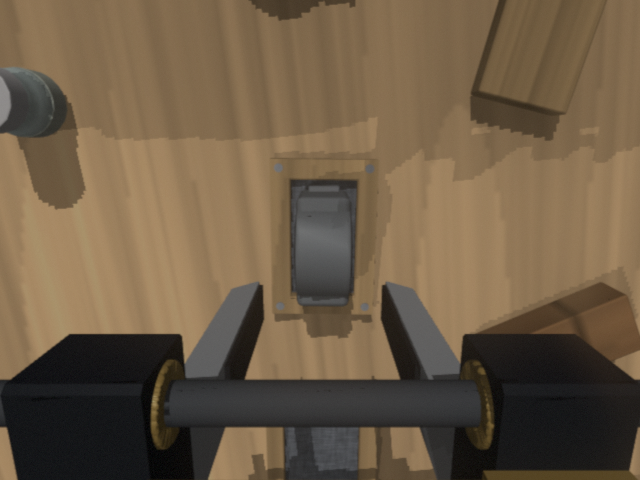

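The tape sits inside its recess at (323,245), straight and down. Next is the plane.

Run:
```python
from pp import *
pp("plane","plane_tray",.015,45,.048)
env.move_ptp([.5,-.2,.3],down(np.pi)); env.sleep(.3); snap("wD")
env.move_ptp([.5,.2,.3],down(np.pi)); env.sleep(.3); snap("wE")
a,b=cv2.imread("pics/wD.png"),cv2.imread("pics/wE.png")
cv2.imwrite("pics/f.png",cv2.convertScaleAbs(np.hstack([a[100:380,100:460],b[100:380,160:520]]),alpha=1.4,beta=15)); print(env.state()["time"])
```

```text
plane grip 0.04769718152777939 45.00015377998352
lifted 0.047559701969052265 44.998576641082764
placed hit True underside 0.0028862451325128227
t 41.8333
45.6083
```

View pics/f.png

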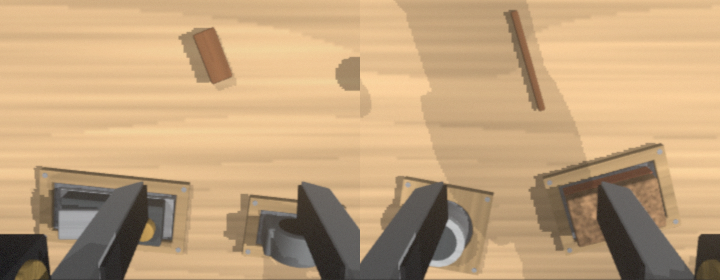

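All four tools are down in their recesses: plane at (110,222), tape at (285,235), tin at (450,235) and sander at (620,205). When each one stopped, its underside was about 3 mm up, which is the recess floor.

```bash
python3 -c "
from bench import env
print(env.close_job())"
```

```text
the job is handed in; nothing more can be done
None
```

I set the plane, sander, tape and tin down in their own recesses without drops, kept the glue jar clear of every move, and handed the job in after about 46 s of robot time; the judge's verdict wasn't shown.

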